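# Close up the loaded slow cooker and set it to low

## Robot

A 6-joint arm with a two-finger parallel gripper is mounted at the origin on the work surface. World frame = base frame: x ahead of the robot, y to its left, z up, the work surface at z = 0. Lengths are in m, angles in rad, forces in N, time in s.
With the tool pointing down it reaches from about 0.35 to 0.85 m from the base axis. Payload 8.1 kg.
Tool frame: the origin (TCP) lies on the centre line of the jaws, within the pads' length; the fingertips stand 17 mm ahead of it and the grasp point (between the pads) lies 2 mm behind it; z points along the fingers, y is the line along which they close (so a half turn about z gives the same grasp; the last joint's range is limited). The gripper opens to 93 mm and grips with 3 to 60 N. Pads are 15 mm wide; open, the fingers measure 128 mm over their backs; the gripper's body (75 mm by 188 mm) begins 65 mm behind the grasp point.
Start: joints at [-1.211, 0.13, 1.488, -0, 1.523, -0.085], TCP at [0.258, -0.542, 0.236] pointing down, gripper open.
Joint ranges: [-2.96, 2.96], [-0.89, 2.26], [0.02, 2.5], [-1.34, 4.48], [0, 2.73], [-2.66, 2.66]. Speed limits (rad/s): [2.39, 2.39, 2.79, 3.14, 3.14, 3.14].

## Interface

Orientations are given as a rotation vector (axis times angle).
In Python, from plant import telemetry, viewer, order gives the robot as it stands.
- The arm moves only by the tool send_rows, never from a script. Its argument "plan" is a list that holds one entry, the list of rows, each a list of 5 numbers: the closure, from -1 (fully open) to 1 (shut), then the shift along the world's x, y, z normalised to -1 to 1, where 1 is 0.2 m, then the turn about the world's z normalised to -1 to 1, where 1 is 60 degrees. A call has 1 to 20 rows; each row is the pose to reach, as a shift and turn from the pose commanded when the call began; what a row does not reach only later rows make up. A row lasts 1/12 s, in which the tool goes at most 41.7 mm and 7.16 degrees, less where a joint would pass 70% of its speed; a pose out of reach is approached as far as the arm can. A call with a number of a shift or a turn outside -1 to 1 is refused whole. A call with a gripper value outside its range is refused whole. The fingers move at their own pace and stop on an object; "force" is the grip in N (left out, the last holds). Time passes only in rows, so rows that repeat a pose let the fingers close. It gives the time, the measured TCP pose, the force, the opening and the grip force at its end, in the units of the state.
- telemetry.read_state(): the state, without advancing time (a new reading comes with each control period).
- viewer.read_camera(name): name is "scene" or "top" or "wrist"; returns (picture, depth): 480x640x3 uint8, blue, green, red; 480x640 float32, m along the optical axis (not along the pixel's ray), 0 where there is no reading.
- viewer.calibration(name): a dict with "camera_matrix" (3x3 intrinsics, pixels), "extrinsics" (4x4, takes a point from camera to world coordinates); the wrist camera has in their place "hand_eye" (4x4, takes a point from camera to tool coordinates, whose origin is the TCP and whose axes are the flange's). Camera axes: x right, y up, looking along -z (the intrinsics and any distortion apply to the point x, -y, -z); pixel columns grow to the right and rows downward; lengths in m; the calibration is good to about 2 mm. A picture is of the moment at which its call begins: read the wrist's pose just before it. calibration takes no time and is no camera call.
- order.close_job(): hands the job in; it is judged then, once.
The state is a dict: "t": time; "q": joint angles; "dq": joint speeds; "joint_torque": joint torques, N m; "tool_pos": TCP position; "orientation": TCP orientation; "force": force on the tool from outside, world axes, zero at the start; "wrist_torque": the same for the moment, N m; "opening": finger opening in m; "gripper_force": force on a finger pad.
Only numpy, scipy, OpenCV 4.12 (cv2) and the standard library are available. Lean on these libraries where they do the work, as an engineer would, in place of code of your own. Each camera call takes 0.05 s, during which the arm holds its last target. There are 200 camera calls.

## Task

The slow cooker is loaded: put its own oval lid on so that it drops fully home on the crock, snap both side clips shut over the lid's rim, and set the dial to low (the two-dot mark). Set the lid down gently and don't force it or the clips, for stoneware chips; leave the other kitchen things where they are.

Things in the scene. Friction and masses are not known exactly. Their poses are not given: they have to be found in the camera images.
- cooker: Oval slow cooker, fixed, loaded. Steel housing 270 mm long (its y), 200 wide (its x). Origin: centre of underside; the front (-x) has a console sloping at 30 degrees, up to 75 mm high. Stoneware crock: rim at height 150 mm, mouth 230 x 160 mm (round ends of radius 80), wall 10 mm. Handles at both y ends, up to 102 mm high.
- crock_seat (a point): Where the lid's origin comes when the lid is fully home: on the crock's centre line, 142 mm above the counter. Axes as cooker.
- lid: The cooker's own oval steel lid, right way up on the counter left or right of the cooker. Origin: centre of the underside. Flange 252 mm (its y) x 182 mm (its x), 6 mm thick, underside 8 mm above the origin; below it a skirt 224 x 154 mm goes inside the crock's mouth with 3 mm play all round. Dome to 30 mm; black bar handle. 0.35 to 0.6 kg. Fits either way round.
- lid_handle (a point): Centre of the lid's handle bar, 56 mm above the lid's origin: bar 84 mm long along the lid's y, 18 mm wide (lid's x), 20 mm tall, with 16 mm of free space beneath it over the dome.
- clip_left (a joint): Angle (rad) of the clip at the cooker's +y end. Starts open, 1.15 to 1.5; 0 = shut, nose pressed on the rim of a lid that is home (reads within about 0.05). Free and stays where left down to about 1.0, then resists (let go, it springs back there) with up to 0.45 N m (about 13 N on the nose near its tip), goes over centre near 0.35 and snaps shut by itself. Cannot shut over a lid that is not home.
- clip_right (a joint): The same for the clip at the cooker's -y end (mirror image).
- clip_left_hinge (a point): On the left clip's hinge axis (parallel to the cooker's x), at cooker y = 156 mm, 112 mm above the counter. The clip is a black L, 50 mm wide along x. Shut: an upright 8 mm arm to 53 mm above the hinge, a nose from its top 42 mm inwards, a 14 mm thumb lip outwards. Open at 1.4: the arm lies outwards, the nose stands up at its outer end, 37 to 53 mm out from the hinge and to 48 mm above it.
- clip_right_hinge (a point): The same for the right clip, at cooker y = -156 mm.
- clip_left_top (a point): Middle of the left clip arm's top end, moving with the clip: at angle a it lies 53 sin a mm outwards of the hinge and 53 cos a mm above it.
- clip_right_top (a point): The same on the right clip, outwards being towards -y.
- dial_grip (a point): On the dial's axis, 22 mm out from the sloping panel; z = axis, pointing out of the panel: 30 degrees from upright, leaning to the cooker's -x. Disc of radius 22 mm, 9 high; on it a bar grip 44 mm long, 13 thick, 9 to 31 mm off the panel, white pointer at one end. At dial angle d the pointer stands (0.9 - d) rad anticlockwise (to cooker +y) of straight up the slope. 
- dial (a joint): Dial angle (rad), growing clockwise seen facing the panel. Detents: 0 off (small circle mark, far left), 0.6 warm (one dot), 1.2 low (two dots), 1.8 high (three dots, far right), with stops just beyond the ends. Starts at off or warm. About 0.1 N m from one to the next; let go, it falls into the nearer detent.
- pan_lid: Bystander: round saucepan lid 200 mm across, steel with a black knob, 60 mm high, on the other side of the cooker; not the cooker's. Origin: centre of underside.
- mug: Bystander: white mug 82 mm across, 95 mm high. Origin: centre of underside.
- spice_jar: Bystander: amber jar 52 mm across, 110 mm high. Origin: centre of underside.
- pepper_mill: Bystander: dark wooden mill 56 mm across, 176 mm high. Origin: centre of underside.
- garlic: Bystander: garlic bulb 52 mm across, 42 mm high, in front of the cooker on its left. Origin: centre of underside.
- onion: Bystander: onion 78 mm across, 76 mm high. Origin: centre of underside.

How it is judged:
On the way, in this order (a step that is already met when the one before it is completed fails the run):
1. the lid is fully home on the crock (horizontal distance between lid and crock_seat below 0.006 m and z of lid in the frame of crock_seat between -0.003 and 0.003 m and angle between the y axis of lid and the y axis of cooker, either way round below 0.1 rad and angle between lid's own z axis and vertical below 0.04 rad), for 0.2 s.
2. both clips are snapped shut over the lid (all of step 1 and value of joint each of clip_left, clip_right below 0.1 rad), for 0.2 s.
At the end, for the whole second after the job is handed in: The lid is home: centred on the crock within 6 mm, its height within 3 mm of fully seated, long axis within 0.10 rad of the cooker's, level, at rest; both clips shut (each below 0.10 rad); the dial at rest on low (1.2 rad, within 0.15) (all of step 2 and value of joint dial between 1.05 and 1.35 rad and linear speed of lid below 0.02 m/s and velocity of joint dial between -0.1 and 0.1 rad/s); the robot touches nothing.
It fails at once if a bystander is moved more than 40 mm (distance of any of pan_lid, mug, spice_jar, pepper_mill, garlic, onion from where it was at the start of the episode above 0.04 m).
It fails at once if the lid is dropped onto the crock (faster than 0.45 m/s within 30 mm above its seat, as after a fall of over 10 mm) (linear speed of lid above 0.45 m/s and horizontal distance between lid and crock_seat below 0.06 m and z of lid in the frame of crock_seat below 0.03 m).
It fails at once if the lid is forced down on the stoneware (more than 160 N in all between the lid and the cooker with its clips; the shut clips alone make up to 70 N of it) (contact force between lid and cooker above 160 N).
It also fails if it takes over 72 s, if anything falls off the work surface, if the arm or the gripper's body presses on something with over 40 N, if the wrist force passes 120 N, or if a joint passes its speed limit or range.

## Working session

There is one attempt and no reset: what is moved stays moved. The work goes in short steps, Python scripts to look and compute and a tool call to move; the robot and the scene stay as the last step left them, time stands still between calls to the robot, and variables do not carry over. Pictures are saved under pics/ and viewed, at most 10 in all, crops included, and the job is handed in when it is done.

Besides the shell and the picture viewer there is one more tool, called after "Request:" as a command line: name --argument value ..., lists and objects as JSON in quotes. send_rows: Moves the arm, as the interface text tells. Scaled input: -1 to 1 covers 0.2 m each way for a shift and 60 degrees each way for a turn. Its arguments: {"type":"object","properties":{"plan":{"type":"array"},"force":{"type":"number"}},"required":["plan"]}

```bash
mkdir -p pics; ls
cat > h.py <<'E'
import numpy as np, cv2
from plant import telemetry, viewer, order
def cap(n):
    s=telemetry.read_state(); p,d=viewer.read_camera(n); c=viewer.calibration(n)
    if n=="wrist":
        T=np.eye(4);T[:3,:3]=cv2.Rodrigues(np.array(s["orientation"],float))[0];T[:3,3]=s["tool_pos"];E=T@np.array(c["hand_eye"])
    else: E=np.array(c["extrinsics"])
    K=np.array(c["camera_matrix"])
    v,u=np.mgrid[0:480,0:640]
    P=np.stack([(u-K[0,2])/K[0,0]*d,-(v-K[1,2])/K[1,1]*d,-d],-1)@E[:3,:3].T+E[:3,3]
    P[d==0]=np.nan
    np.savez(f"{n}.npz",p=p,P=P,E=E,K=K)
    return p,P
E
python3 - <<'E'
from h import *
for n in("top","scene"):
    p,P=cap(n); cv2.imwrite(f"pics/{n}0.png",p); print(viewer.calibration(n))
s=telemetry.read_state(); print(s)
E
```

```text
pics
{'camera_matrix': array([[511.2250427 ,   0.        , 319.03880446],
       [  0.        , 511.2250427 , 237.35049369],
       [  0.        ,   0.        ,   1.        ]]), 'extrinsics': array([[ 0.02817202,  0.98543989, -0.167674  ,  0.40043014],
       [-0.99958859,  0.02686902, -0.01003512, -0.00428514],
       [-0.00538378,  0.16788772,  0.98579142,  1.20374435],
       [ 0.        ,  0.        ,  0.        ,  1.        ]])}
{'camera_matrix': array([[459.63650222,   0.        , 316.83959243],
       [  0.        , 459.63650222, 245.39976492],
       [  0.        ,   0.        ,   1.        ]]), 'extrinsics': array([[-0.64648671, -0.55070745,  0.52799265,  1.13828722],
       [ 0.76286065, -0.45761273,  0.45676494,  0.44857823],
       [-0.00992769,  0.69807728,  0.71595359,  0.84947254],
       [ 0.        ,  0.        ,  0.        ,  1.        ]])}
{'t': 0.1, 'q': array([-1.21139487e+00,  1.31121830e-01,  1.48915412e+00, -6.03532661e-06,
        1.52299297e+00, -8.54049024e-02]), 'dq': array([-0.00059425,  0.00107385, -0.00232325, -0.0012326 ,  0.00016261,
        0.00032216]), 'joint_torque': array([ 1.35822203e-03, -5.61337280e+01, -4.93098772e+01,  7.71555793e-02,
        2.91281927e-02, -4.05317917e-05]), 'tool_pos': array([ 0.2580161 , -0.54115838,  0.23467963]), 'orientation': array([-3.06259684e+00, -6.92588787e-01,  3.68783726e-04]), 'force': array([ 0.08401274,  0.02353562, -0.18151945]), 'wrist_torque': array([0.01370353, 0.04113558, 0.01304223]), 'gripper_force': 0.0, 'opening': 0.09279216726983934}
```

View pics/top0.png

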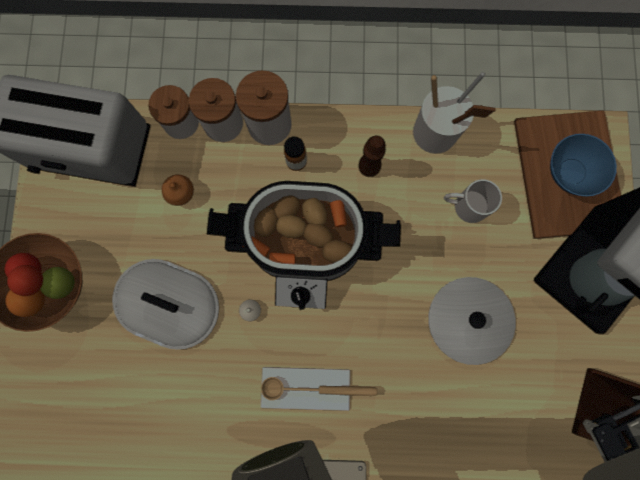

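View pics/scene0.png

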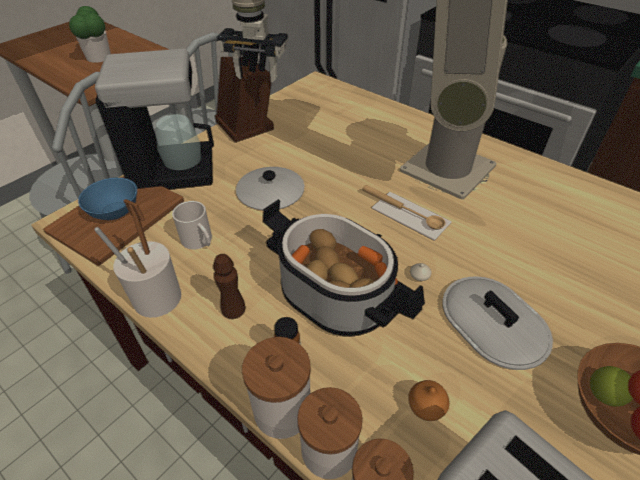

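The top view shows the lid at about (165,303) with its handle at (160,302). The cooker is at about (303,230), with its clips at (218,223) and (390,233) and the dial at (301,296). The garlic is at (250,310) and the pan lid at (473,320).

Run:
```python
from h import *
for n in ("top","scene"):
    f=np.load(n+".npz");P=f["P"];p=f["p"].astype(int)
    def box(m,name,flip=0):
        m=m.astype(np.uint8)
        k,l,st,_=cv2.connectedComponentsWithStats(m); i=1+np.argmax(st[1:,4]); Q=P[l==i]
        r=cv2.minAreaRect((Q[:,:2]*1000).astype(np.float32)); print(n,name,len(Q),[np.round(x,1) for x in r],np.round(np.nanmedian(Q[:,2]),4))
    z=P[...,2]; X=P[...,0];Y=P[...,1]
    near=(abs(Y-0.03)<.16)&(abs(X-.42)<.16)
    br=p.sum(-1)
    box(near&(z>.142)&(z<.156)&(br>300),"crock")
    lidr=(abs(Y-.34)<.16)&(abs(X-.23)<.14)
    box(lidr&(z>.004)&(z<.06),"lid all")
    box(lidr&(z>.058)&(z<.075),"handle")
    for s,nm in((1,"L"),(-1,"R")):
        m=(abs(X-.43)<.12)&((Y-.03)*s>.12)&((Y-.03)*s<.26)&(z>.06)
        Q=P[m]; print(nm,len(Q))
        m=m&(z>.125); box(m,nm+"clip nose"); print(np.round(np.nanpercentile(P[m],[2,50,98],axis=0),4).tolist())
    for s,r in(("garlic",(250,310)),("jar",(295,150)),("mill",(373,150))):
        if n=="top": print(s,P[r[1],r[0]].round(3))
p=np.load("top.npz")["p"]
a=cv2.resize(p[265:320,265:340],None,fx=8,fy=8,interpolation=2)
cv2.imwrite("pics/dial0.png",cv2.convertScaleAbs(a,alpha=1.6))
```

```text
top crock 589 [array([545.3,  40.2]), array([ 66.6, 238.7]), np.float64(0.0)] 0.1509
top lid all 771 [array([351.5, 342.2]), array([175.5,  36.8]), np.float64(90.0)] 0.0187Traceback (most recent call last):
  File "<stdin>", line 14, in <module>
  File "<stdin>", line 6, in box
    return _wrapfunc(a, 'argmax', axis=axis, out=out, **kwds)
    return bound(*args, **kwds)
ValueError: attempt to get argmax of an empty sequence
```

```bash
cat > m.py <<'E'
from h import *
P=np.load("top.npz")["P"]
C=np.nanmean([P[186,303],P[268,303]],0); L=P[318,150]
print(C,L,P[310,250],P[296,301])
for n in ("top","scene"):
    f=np.load(n+".npz");P=f["P"];p=f["p"].astype(int)
    def box(m,name):
        m=m.astype(np.uint8)
        k,l,st,_=cv2.connectedComponentsWithStats(m)
        if k<2: print(n,name,"none");return
        i=1+np.argmax(st[1:,4]); Q=P[l==i]
        r=cv2.minAreaRect((Q[:,:2]*1000).astype(np.float32)); print(n,name,len(Q),[np.round(x,1) for x in r],np.round(np.nanmedian(Q[:,2]),4))
    z=P[...,2]; X=P[...,0];Y=P[...,1]
    near=(abs(Y-C[1])<.16)&(abs(X-C[0])<.14); br=p.sum(-1)
    box(near&(z>.143)&(z<.156)&(br>200),"crock")
    lidr=(abs(Y-L[1])<.18)&(abs(X-L[0])<.15)
    box(lidr&(z>.006)&(z<.075),"lid all")
    box(lidr&(z>.058)&(z<.075),"handle")
    for s,nm in((1,"L"),(-1,"R")):
        m=(abs(X-C[0])<.12)&((Y-C[1])*s>.15)&((Y-C[1])*s<.26)&(z>.13)&(z<.175)
        box(m,nm+"clip nose")
        if m.any(): print(np.round(np.nanpercentile(P[m],[2,50,98],axis=0),4).tolist())
    for s,r in(("garlic",(250,310)),("jar",(295,150)),("mill",(373,150)),("onion",(178,190))):
        if n=="top": print(s,P[r[1],r[0]].round(3))
p=np.load("top.npz")["p"]
a=cv2.resize(p[265:320,265:340],None,fx=8,fy=8,interpolation=2)
cv2.imwrite("pics/dial0.png",cv2.convertScaleAbs(a,alpha=1.6))
E
python3 m.py
```

```text
[0.6017021  0.04069855 0.15112413] [0.40380485 0.38729523 0.02719541] [0.42786788 0.15830035 0.04207311] [0.46012582 0.04271674 0.0851646 ]
top crock 1524 [array([601.2,  40.1]), array([181.3, 246.9]), np.float64(0.3)] 0.1506
top lid all 7276 [array([437.8, 359. ]), array([253. , 184.6]), np.float64(70.9)] 0.0255
top handle 313 [array([438.5, 358.3]), array([83.6, 18.5]), np.float64(69.7)] 0.0665
top Lclip nose 127 [array([608. , 237.2]), array([18.1, 49.9]), np.float64(87.5)] 0.1652
[[0.5834, 0.2281, 0.1307], [0.6054, 0.233, 0.1651], [0.6305, 0.2456, 0.1692]]
top Rclip nose 119 [array([ 594.4, -158.7]), array([50.2, 13. ]), np.float64(0.9)] 0.1621
[[0.5694, -0.1638, 0.1358], [0.5908, -0.1567, 0.1621], [0.6186, -0.1525, 0.1668]]
garlic [0.428 0.158 0.042]
jar [0.783 0.066 0.111]
mill [ 0.769 -0.103  0.162]
onion [0.697 0.336 0.062]
scene crock 1522 [array([606.1,  41.8]), array([249.5, 182.6]), np.float64(87.7)] 0.1494
scene lid all 6910 [array([442.8, 359.6]), array([251.7, 185.4]), np.float64(69.5)] 0.024
scene handle 344 [array([478.3, 548.6]), array([ 35.5, 149.9]), np.float64(89.1)] 0.0702
scene Lclip nose 340 [array([612.7, 239.2]), array([18.1, 52.3]), np.float64(87.3)] 0.1529
[[0.5906, 0.2307, 0.1311], [0.6171, 0.2399, 0.1529], [0.6381, 0.2466, 0.167]]
scene Rclip nose 204 [array([ 599.5, -155.8]), array([12.9, 50.1]), np.float64(82.8)] 0.1511
[[0.5752, -0.1629, 0.1311], [0.6017, -0.1547, 0.1511], [0.6236, -0.1503, 0.1644]]
```

View pics/dial0.png

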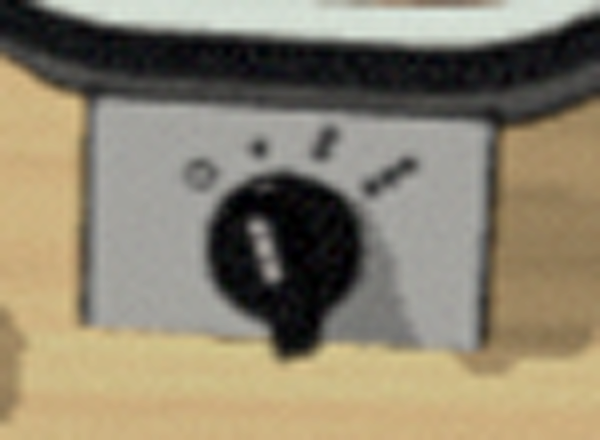

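The dial's pointer reads warm, at about (262,250) in the crop. I'll go over the crock for a wrist view at the placing yaw.

Request:
send_rows --plan '[[[-1,0.2,0.2,0.8,0.1],[-1,0.4,0.4,0.9,0.2],[-1,0.6,0.6,0.9,0.3],[-1,0.8,0.8,0.9,0.4],[-1,1,1,0.9,0.5],[-1,1,1,0.9,0.6],[-1,1,1,0.9,0.6]]]'

```text
t: 0.68
tool_pos: [0.4183, -0.3808, 0.396]
orientation: [-2.695, -1.614, 0.0]
force: [-0.4, -0.4, 0.5]
opening: 0.0933
gripper_force: 0.0
```

Request:
send_rows --plan '[[[-1,0.15,0.2,0,0.1],[-1,0.3,0.4,0,0.2],[-1,0.4,0.6,0,0.3],[-1,0.5,0.8,0,0.4],[-1,0.5,1,0,0.45],[-1,0.5,1,0,0.45],[-1,0.5,1,0,0.45]]]'

```text
t: 1.27
tool_pos: [0.5184, -0.178, 0.3954]
orientation: [-2.244, -2.197, -0.002]
force: [-0.6, -0.2, -0.3]
opening: 0.0932
gripper_force: 0.0
```

Request:
send_rows --plan '[[[-1,0,0.2,0,0],[-1,0,0.4,0,0],[-1,0,0.6,0,0],[-1,0,0.8,0,0],[-1,0,0.9,0,0],[-1,0,0.9,0,0],[-1,0,0.9,0,0]]]'

```text
t: 1.85
tool_pos: [0.5175, -0.0021, 0.3953]
orientation: [2.249, 2.194, -0.001]
force: [-0.0, -0.6, -0.4]
opening: 0.093
gripper_force: 0.0
```

Run:
```python
from h import *
print({k:np.round(v,4) for k,v in telemetry.read_state().items() if k in("t","q","tool_pos","orientation","force")})
p,P=cap("wrist"); cv2.imwrite("pics/w1.png",p)
print(viewer.calibration("wrist")["hand_eye"].round(3))
```

```text
{'t': np.float64(1.85), 'q': array([-1.0280e-01, -1.0110e-01,  1.4343e+00, -6.0000e-04,  1.8088e+00,
       -7.8200e-02]), 'tool_pos': array([ 0.5175, -0.0021,  0.3953]), 'orientation': array([ 2.2488e+00,  2.1936e+00, -1.1000e-03]), 'force': array([-0.0233, -0.6144, -0.442 ])}
[[ 0.001  0.956  0.292  0.082]
 [ 1.    -0.001  0.     0.001]
 [ 0.001  0.292 -0.956 -0.149]
 [ 0.     0.     0.     1.   ]]
```

View pics/w1.png

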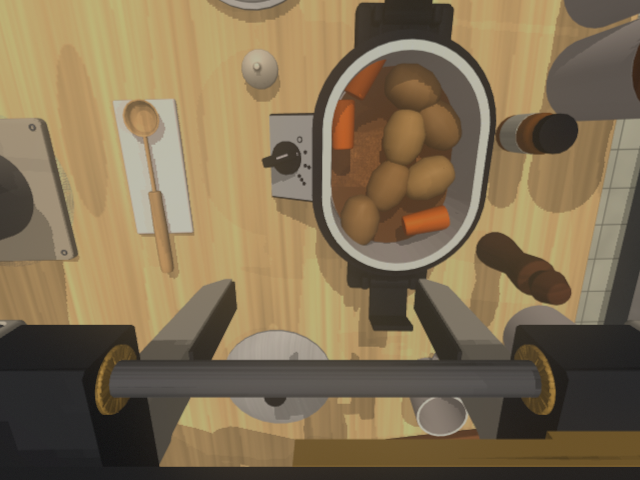

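The wrist view shows the full crock rim around (405,155), the console at (293,157) and both clips at (403,20) and (390,300).

```bash
cat > fit.py <<'E'
from h import *
from scipy.optimize import least_squares
def stad(Q,x0,h,r):  # Q Nx2 band points about stadium radius r, half-seg h along local y
    def f(v):
        d=np.array([-np.sin(v[2]),np.cos(v[2])]); w=Q-v[:2]; s=np.clip(w@d,-h,h)
        return np.linalg.norm(w-s[:,None]*d,axis=1)-r
    return least_squares(f,x0,loss="soft_l1",f_scale=.003).x
E
python3 - <<'E'
from fit import *
for n,b in(("wrist",330),("top",200),("scene",200)):
    f=np.load(n+".npz");P=f["P"];p=f["p"].astype(int);z=P[...,2]
    m=(abs(P[...,0]-.603)<.12)&(abs(P[...,1]-.04)<.15)&(abs(z-.150)<.004)&(p.sum(-1)>b)
    Q=P[m]; v=stad(Q[:,:2],[.603,.04,0],.035,.085)
    print(n,len(Q),v.round(4),np.median(Q[:,2]).round(4))
    c,s=np.cos(v[2]),np.sin(v[2]); R=np.array([[c,-s],[s,c]]); l=(P[...,:2]-v[:2])@R
    for sg in(1,-1):
        m=(abs(l[...,0])<.04)&(l[...,1]*sg>.16)&(l[...,1]*sg<.225)&(z>.125)&(z<.175)
        if m.any(): print(" clip",sg,m.sum(),np.percentile(np.c_[l[m]*[1,sg],z[m]-.112],[2,50,98],axis=0).round(4).tolist())
    m=(abs(l[...,1])<.03)&(l[...,0]<-.1)&(l[...,0]>-.2)&(z>.03)&(p.sum(-1)<150); print(" dial dark",np.r_[l[m].mean(0),z[m].mean()].round(4))
    np.save("cook_"+n,v)
E
```

```text
wrist 5626 [ 0.6048  0.0412 -0.0367] 0.1496
 clip -1 619 [[-0.0245, 0.1927, 0.0133], [-0.0013, 0.196, 0.0417], [0.0234, 0.1999, 0.0513]]
 dial dark [-0.1382 -0.0183  0.4844]
top 1421 [ 0.6013  0.0399 -0.0367] 0.1506
 clip 1 270 [[-0.025, 0.1776, 0.0132], [-0.003, 0.1918, 0.0174], [0.0231, 0.206, 0.0569]]
 clip -1 164 [[-0.0245, 0.1848, 0.0132], [-0.0014, 0.1963, 0.0485], [0.0242, 0.2074, 0.0544]]
 dial dark [-0.1372 -0.0004  0.073 ]
scene 1335 [ 0.6067  0.0421 -0.0329] 0.1497
 clip 1 406 [[-0.0227, 0.1885, 0.0132], [0.0054, 0.1983, 0.0366], [0.0248, 0.2066, 0.0549]]
 clip -1 234 [[-0.0249, 0.1928, 0.0136], [0.0014, 0.1973, 0.0357], [0.0235, 0.2044, 0.0524]]
 dial dark [-0.1632 -0.0024  0.0727]
```

Request:
send_rows --plan '[[[-1,-0.1,0.2,0,-0.1],[-1,-0.2,0.4,0,-0.2],[-1,-0.3,0.6,0,-0.3],[-1,-0.4,0.8,0,-0.3],[-1,-0.45,0.9,0,-0.3],[-1,-0.45,0.9,0,-0.3],[-1,-0.45,0.9,0,-0.3]]]'

```text
t: 2.48
tool_pos: [0.4275, 0.1776, 0.3956]
orientation: [2.564, 1.814, 0.0]
force: [0.1, -0.0, 0.2]
opening: 0.093
gripper_force: 0.0
```

Run:
```python
from fit import *
print({k:np.round(v,4) for k,v in telemetry.read_state().items() if k in("t","tool_pos","orientation")})
p,P=cap("wrist"); cv2.imwrite("pics/w2.png",p)
z=P[...,2]
m=(abs(P[...,0]-.44)<.15)&(abs(P[...,1]-.36)<.15)&(z>.059)&(z<.075)&(p.sum(-1)<250)
Q=P[m]; print(len(Q),cv2.minAreaRect((Q[:,:2]*1000).astype(np.float32)),np.median(Q[:,2]))
m=(abs(P[...,0]-.44)<.15)&(abs(P[...,1]-.36)<.15)&(z>.007)&(z<.018)
Q=P[m]; print(len(Q),stad(Q[:,:2],[.44,.36,-.35],.035,.087))
```

```text
{'t': np.float64(2.4833), 'tool_pos': array([0.4275, 0.1776, 0.3956]), 'orientation': array([2.5640e+00, 1.8144e+00, 1.0000e-04])}
1007 ((442.3807373046875, 358.6403503417969), (82.5316390991211, 16.491497039794922), 70.0695571899414) 0.0652772061369053
2883 [ 0.44224527  0.36173991 -0.35272557]
```

Request:
send_rows --plan '[[[-1,0.03,0.2,-0.1,-0.008],[-1,0.05,0.4,-0.3,-0.008],[-1,0.073,0.6,-0.5,-0.008],[-1,0.073,0.8,-0.7,-0.008],[-1,0.073,0.907,-0.9,-0.008],[-1,0.073,0.907,-1,-0.008],[-1,0.073,0.907,-1,-0.008],[-1,0.073,0.907,-1,-0.008]]]'

```text
t: 3.2
tool_pos: [0.4404, 0.3567, 0.1878]
orientation: [-2.574, -1.8, 0.018]
force: [0.0, 0.4, -0.3]
opening: 0.0934
gripper_force: 0.0
```

Request:
send_rows --plan '[[[-1,0,0,0,0],[-1,0,0,0,0],[-1,0,0,0,0]]]'

```text
t: 3.45
tool_pos: [0.4443, 0.3584, 0.1984]
orientation: [2.575, 1.799, 0.006]
force: [0.0, 0.9, 0.6]
opening: 0.0932
gripper_force: 0.0
```

Request:
send_rows --plan '[[[-1,0,0,-0.1,0],[-1,0,0,-0.22,0],[-1,0,0,-0.34,0],[-1,0,0,-0.45,0],[-1,0,0,-0.53,0],[-1,0,0,-0.58,0],[-1,0,0,-0.6,0],[-1,0,0,-0.6,0],[-1,0,0,-0.6,0]]]'

```text
t: 4.2
tool_pos: [0.4432, 0.3595, 0.0773]
orientation: [2.574, 1.801, 0.004]
force: [0.1, -0.4, -0.1]
opening: 0.0928
gripper_force: 0.0
```

Request:
send_rows --plan '[[[-1,-0.004,-0.004,-0.05,0],[-1,-0.004,-0.004,-0.09,0],[-1,-0.004,-0.004,-0.11,0],[-1,-0.004,-0.004,-0.11,0],[1,-0.004,-0.004,-0.11,0],[1,-0.004,-0.004,-0.11,0],[1,-0.004,-0.004,-0.11,0],[1,-0.004,-0.004,-0.11,0],[1,-0.004,-0.004,-0.11,0],[1,-0.004,-0.004,-0.11,0],[1,-0.004,-0.004,-0.11,0],[1,-0.004,-0.004,-0.11,0]]]' --force 35

```text
t: 5.2
tool_pos: [0.4413, 0.3583, 0.0536]
orientation: [-2.573, -1.802, -0.0]
force: [0.7, -0.2, -1.1]
opening: 0.0439
gripper_force: 0.0
```

Request:
send_rows --plan '[[[1,0,0,0,0],[1,0,0,0,0],[1,0,0,0,0],[1,0,0,0,0],[1,0,0,0,0],[1,0,0,0,0],[1,0,0,0,0],[1,0,0,0,0]]]'

```text
t: 5.87
tool_pos: [0.4413, 0.3583, 0.0535]
orientation: [-2.573, -1.802, 0.0]
force: [-0.3, -1.4, 0.2]
opening: 0.0175
gripper_force: 35.0
```

Request:
send_rows --plan '[[[1,0,0,0.03,0],[1,0,0,0.1,0],[1,0,0,0.2,0],[1,0,0,0.32,0],[1,0,0,0.45,0],[1,0,0,0.6,0],[1,0,0,0.74,0],[1,0,0,0.86,0],[1,0,0,0.95,0],[1,0,0,1,0],[1,0,0,1,0],[1,0,0,1,0]]]'

```text
t: 6.87
tool_pos: [0.4411, 0.3582, 0.2528]
orientation: [-2.573, -1.802, 0.001]
force: [-0.0, -0.5, -5.7]
opening: 0.0178
gripper_force: 35.0
```

Request:
send_rows --plan '[[[1,0.03,-0.05,0.02,0.01],[1,0.08,-0.15,0.05,0.03],[1,0.15,-0.27,0.05,0.07],[1,0.22,-0.4,0.05,0.11],[1,0.29,-0.53,0.05,0.15],[1,0.36,-0.66,0.05,0.19],[1,0.43,-0.78,0.05,0.23],[1,0.49,-0.88,0.05,0.26],[1,0.53,-0.95,0.05,0.29],[1,0.55,-1,0.05,0.298],[1,0.55,-1,0.05,0.298],[1,0.55,-1,0.05,0.298]]]'

```text
t: 7.87
tool_pos: [0.5504, 0.1578, 0.2611]
orientation: [-2.262, -2.176, 0.005]
force: [-0.9, 0.7, -4.5]
opening: 0.0177
gripper_force: 35.0
```

Request:
send_rows --plan '[[[1,0.02,-0.05,0,0],[1,0.06,-0.14,0,0],[1,0.12,-0.26,0,0],[1,0.18,-0.38,0,0],[1,0.23,-0.48,0,0],[1,0.26,-0.56,0,0],[1,0.272,-0.587,0,0],[1,0.272,-0.587,0,0],[1,0.272,-0.587,0,0],[1,0.272,-0.587,0,0],[1,0.272,-0.587,0,0]]]'

```text
t: 8.78
tool_pos: [0.6054, 0.0422, 0.2635]
orientation: [-2.26, -2.181, -0.0]
force: [0.5, -0.5, -5.6]
opening: 0.0177
gripper_force: 35.0
```

Run:
```python
from fit import *
p,P=cap("wrist"); cv2.imwrite("pics/w3.png",p)
s=telemetry.read_state(); print(s["tool_pos"],s["orientation"],s["force"],s["wrist_torque"])
for n in("scene","top"):
    p,P=cap(n); z=P[...,2]; m=(abs(P[...,0]-.604)<.1)&(abs(P[...,1]-.04)<.14)&(z>.195)&(z<.245)&(p.sum(-1)>150); print(n,m.sum())
    zz=z[m]; Q=P[m]; A=np.c_[Q[:,:2],np.ones(len(Q))]
    print(np.percentile(zz,[1,10,50]))
cv2.imwrite("pics/s1.png",cap("scene")[0])
```

```text
[0.60541055 0.04205414 0.26356797] [-2.26038627e+00 -2.18150421e+00 -2.37525435e-04] [-0.08425242  0.91080523 -4.7140752 ] [-0.0398525  -0.11541099 -0.07558725]
scene 5679
[0.21937156 0.22378481 0.23340323]
top 3881
[0.22196545 0.22477608 0.23371086]
```

View pics/w3.png

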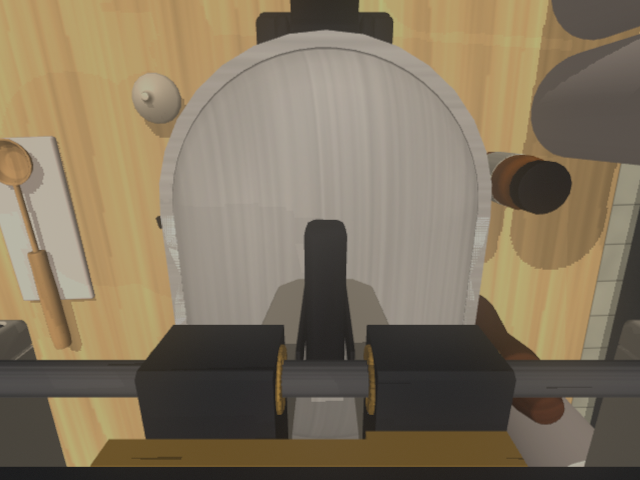

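The lid hangs level and aligned, with its handle at about (325,290). I'll lower it slowly.

Request:
send_rows --plan '[[[1,-0.003,-0.008,-0.04,0],[1,-0.003,-0.008,-0.09,0],[1,-0.003,-0.008,-0.14,0],[1,-0.003,-0.008,-0.19,0],[1,-0.003,-0.008,-0.23,0],[1,-0.003,-0.008,-0.26,0],[1,-0.003,-0.008,-0.28,0],[1,-0.003,-0.008,-0.28,0],[1,-0.003,-0.008,-0.28,0]]]'

```text
t: 9.73
tool_pos: [0.6051, 0.0393, 0.2075]
orientation: [-2.262, -2.18, 0.0]
force: [-0.1, -0.3, -4.5]
opening: 0.0179
gripper_force: 35.0
```

Run:
```python
from fit import *
s=telemetry.read_state(); t=s["tool_pos"]; print(t,s["force"],s["wrist_torque"])
p,P=cap("wrist"); z=P[...,2]-(t[2]-.0535); m=(abs(P[...,0]-.605)<.12)&(abs(P[...,1]-.04)<.15)&(z>.010)&(z<.0165)&(p.sum(-1)>200)
Q=P[m]; print(len(Q),np.median(Q[:,2])); print(stad(Q[:,:2],[.605,.041,-.037],.035,.087))
```

```text
[0.60513125 0.03931764 0.20746224] [-0.07034658 -0.31292354 -4.51825547] [-0.05980709 -0.10281409  0.00142017]
12870 0.16766927789135816
[ 0.60568913  0.0404817  -0.03993463]
```

Request:
send_rows --plan '[[[1,-0.003,0.004,0,0],[1,-0.003,0.004,-0.01,0],[1,-0.003,0.004,-0.02,0],[1,-0.003,0.004,-0.03,0],[1,-0.003,0.004,-0.04,0],[1,-0.003,0.004,-0.045,0],[1,-0.003,0.004,-0.05,0],[1,-0.003,0.004,-0.055,0],[1,-0.003,0.004,-0.058,0],[1,-0.003,0.004,-0.058,0]]]'

```text
t: 10.62
tool_pos: [0.6044, 0.0401, 0.1958]
orientation: [-2.262, -2.18, 0.0]
force: [-0.0, -0.4, -6.3]
opening: 0.0176
gripper_force: 35.0
```

Request:
send_rows --plan '[[[1,0,0,-0.004,0],[1,0,0,-0.008,0],[1,0,0,-0.008,0],[1,0,0,-0.008,0]]]'

```text
t: 10.95
tool_pos: [0.6047, 0.0401, 0.1955]
orientation: [2.261, 2.18, 0.001]
force: [-6.0, -0.1, 5.0]
opening: 0.0173
gripper_force: 35.0
```

Request:
send_rows --plan '[[[-0.3,0,0,-0.005,0],[-0.3,0,0,-0.005,0],[-0.3,0,0,-0.005,0],[-0.3,0,0,-0.005,0],[-0.3,0,0,-0.005,0],[-0.3,0,0,-0.005,0]]]'

```text
t: 11.45
tool_pos: [0.6046, 0.0401, 0.1933]
orientation: [-2.262, -2.18, -0.0]
force: [-0.1, 0.1, -0.7]
opening: 0.053
gripper_force: 0.0
```

Request:
send_rows --plan '[[[-0.3,0,0,0.1,0],[-0.3,0,0,0.3,0],[-0.3,0,0,0.5,0],[-0.3,0,0,0.7,0],[-0.3,0,-0.2,0.9,0],[-0.3,0,-0.4,0.95,0],[-0.3,0,-0.6,0.95,0],[-0.3,0,-0.8,0.95,0],[-0.3,0,-0.8,0.95,0],[-0.3,0,-0.8,0.95,0]]]'

```text
t: 12.28
tool_pos: [0.6042, -0.1231, 0.383]
orientation: [-2.267, -2.175, 0.001]
force: [0.1, -0.3, 0.3]
opening: 0.0606
gripper_force: 0.0
```

Run:
```python
from fit import *
s=telemetry.read_state(); print(s["t"],s["tool_pos"],s["opening"],s["force"])
c=np.load("cook_wrist.npy")
p,P=cap("wrist"); cv2.imwrite("pics/w4.png",p); z=P[...,2]
m=(abs(P[...,0]-.605)<.12)&(abs(P[...,1]-.04)<.15)&(z>.147)&(z<.162)&(p.sum(-1)>200)
Q=P[m]; v=stad(Q[:,:2],c,.035,.085); print(len(Q),v)
m=(abs(P[...,0]-.605)<.12)&(abs(P[...,1]-.04)<.15)&(z>.195)&(z<.22)
Q=P[m]; print(len(Q),cv2.minAreaRect((Q[:,:2]*1000).astype(np.float32)),np.median(Q[:,2]), "expect .208")
R=lambda a:np.array([[np.cos(a),-np.sin(a)],[np.sin(a),np.cos(a)]])
l=(P[...,:2]-c[:2])@R(c[2])
for y in(-.1,-.05,.05,.1):
  for x in(-.085,.085):
    w=abs(l[...,1]-y*0.4)<.004; w&=abs(l[...,0]-x)<.004; print(x,y*.4,np.median(z[w]).round(4),end=" ")
for sg in(1,-1):
    m=(abs(l[...,0])<.04)&(l[...,1]*sg>.16)&(l[...,1]*sg<.225)&(z>.125)&(z<.175)
    if m.any(): print(" clip",sg,m.sum(),np.percentile(np.c_[l[m]*[1,sg],z[m]-.112],[2,50,98],axis=0).round(4).tolist())
```

```text
12.2833 [ 0.60420976 -0.12305201  0.38295528] 0.06060001234779159 [ 0.07849108 -0.33873295  0.27482999]
6307 [ 0.60498734  0.04447417 -0.04002442]
1741 ((604.2171630859375, 29.837812423706055), (60.44374465942383, 17.249526977539062), 87.79572296142578) 0.20723925286413492 expect .208
-0.085 -0.04000000000000001 0.1562 0.085 -0.04000000000000001 0.1558 -0.085 -0.020000000000000004 0.1559 0.085 -0.020000000000000004 0.156 -0.085 0.020000000000000004 0.156 0.085 0.020000000000000004 0.1558 -0.085 0.04000000000000001 nan 0.085 0.04000000000000001 nan  clip -1 449 [[-0.0229, 0.1931, 0.0134], [0.0005, 0.1962, 0.0495], [0.0236, 0.1998, 0.052]]
  return _methods._mean(a, axis=axis, dtype=dtype,
  ret = ret.dtype.type(ret / rcount)
```

View pics/w4.png

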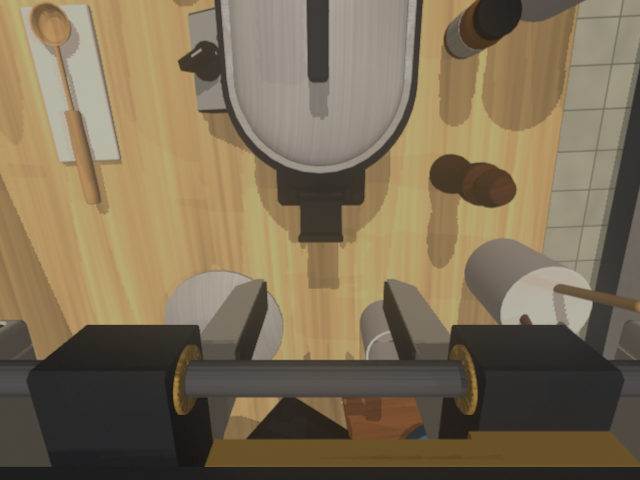

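The lid is home: its flange top reads a level 156 mm, and the handle is at (318,40) in line with the crock. Next I'll close the fingers and go outside the right clip.

Request:
send_rows --plan '[[[1,-0.02,-0.12,0,0],[1,-0.04,-0.24,0,0],[1,-0.04,-0.34,-0.08,0],[1,-0.04,-0.37,-0.2,0],[1,-0.04,-0.37,-0.34,0],[1,-0.04,-0.37,-0.48,0],[1,-0.04,-0.37,-0.6,0],[1,-0.04,-0.37,-0.7,0],[1,-0.04,-0.37,-0.75,0],[1,-0.04,-0.37,-0.75,0],[1,-0.04,-0.37,-0.75,0]]]' --force 20

```text
t: 13.25
tool_pos: [0.5967, -0.1926, 0.2336]
orientation: [-2.26, -2.181, -0.0]
force: [-0.3, -0.7, 1.5]
opening: 0.0006
gripper_force: 0.0
```

Request:
send_rows --plan '[[[1,0,0,-0.1,0],[1,0,0,-0.2,0],[1,0,0,-0.28,0],[1,0,0,-0.32,0],[1,0,0,-0.32,0],[1,0,0,-0.32,0],[1,0,0,-0.32,0]]]'

```text
t: 13.83
tool_pos: [0.5976, -0.1942, 0.1716]
orientation: [2.26, 2.178, 0.002]
force: [-0.1, -1.2, -0.2]
opening: 0.0002
gripper_force: 0.0
```

Request:
send_rows --plan '[[[1,0,0.06,-0.01,0],[1,0,0.12,-0.02,0],[1,0,0.145,0.002,0],[1,0.005,0.165,0.023,0],[1,0.005,0.19,0.042,0],[1,0.005,0.215,0.056,0],[1,0.01,0.243,0.069,0],[1,0.01,0.272,0.079,0],[1,0.01,0.272,0.079,0]]]'

```text
t: 14.58
tool_pos: [0.599, -0.1393, 0.187]
orientation: [2.259, 2.178, -0.001]
force: [-2.8, -6.4, 5.3]
opening: 0.0005
gripper_force: 3.9
```

Request:
send_rows --plan '[[[1,0,0.03,0.006,0],[1,0,0.06,0.01,0],[1,0,0.09,0.01,0],[1,0,0.118,0.01,0],[1,0,0.135,0.008,0],[1,0,0.15,0.004,0],[1,0,0.165,0,0],[1,0,0.178,-0.004,0],[1,0,0.178,-0.004,0]]]'

```text
t: 15.33
tool_pos: [0.5981, -0.1026, 0.1836]
orientation: [-2.26, -2.18, 0.001]
force: [0.1, -0.5, 0.0]
opening: 0.0005
gripper_force: 0.0
```

Request:
send_rows --plan '[[[1,0,0,0.15,0],[1,0,0,0.35,0],[1,0,-0.05,0.55,0],[1,0,-0.1,0.75,0],[1,0,-0.1,0.9,0],[1,0,-0.1,0.95,0],[1,0,-0.1,0.95,0],[1,0,-0.1,0.95,0]]]'

```text
t: 16.0
tool_pos: [0.5985, -0.1237, 0.3733]
orientation: [-2.261, -2.18, 0.0]
force: [0.9, 0.3, -0.7]
opening: 0.0004
gripper_force: 0.0
```

```bash
cat > clip.py <<'E'
from fit import *
import sys
s=telemetry.read_state(); print(s["t"],s["tool_pos"],s["force"])
c=np.load("cook_wrist.npy")
R=lambda a:np.array([[np.cos(a),-np.sin(a)],[np.sin(a),np.cos(a)]])
for n in("wrist","top","scene"):
    p,P=cap(n); z=P[...,2]; l=(P[...,:2]-c[:2])@R(c[2])
    for sg in(1,-1):
        m=(abs(l[...,0])<.02)&(l[...,1]*sg>.10)&(l[...,1]*sg<.225)&(z>.12)&(z<.19)&(p.sum(-1)<130)
        if m.sum()>20: print(n,sg,m.sum(),np.percentile(np.c_[l[m]*[1,sg],z[m]-.112],[2,50,98],axis=0).round(4).tolist())
E
python3 clip.py
```

```text
16.0 [ 0.59852262 -0.12373423  0.37326384] [ 0.88785143  0.32957556 -0.7165545 ]
top 1 452 [[-0.0194, 0.1307, 0.0082], [-0.0007, 0.1797, 0.0132], [0.0188, 0.1997, 0.0569]]
top -1 249 [[-0.0191, 0.1364, 0.0494], [-0.0022, 0.1519, 0.0536], [0.0192, 0.1665, 0.0573]]
scene 1 498 [[-0.0186, 0.1268, 0.0082], [0.0027, 0.1935, 0.0263], [0.0196, 0.2075, 0.0545]]
scene -1 315 [[-0.0185, 0.1133, 0.0107], [0.0028, 0.1403, 0.0521], [0.0192, 0.1636, 0.0556]]
```

The right clip is shut: its nose lies flat, reaching in to y = 113 mm. Now the left one.

Request:
send_rows --plan '[[[1,0,0.15,-0.05,0],[1,0.01,0.32,-0.1,0],[1,0.02,0.5,-0.15,0],[1,0.03,0.68,-0.2,0],[1,0.035,0.86,-0.2,0],[1,0.04,1,-0.2,0]]]'

```text
t: 16.65
tool_pos: [0.6049, 0.0789, 0.3307]
orientation: [-2.258, -2.179, 0.006]
force: [0.7, -0.4, 0.2]
opening: 0.0004
gripper_force: 0.0
```

Request:
send_rows --plan '[[[1,0.01,0.18,0,0],[1,0.02,0.36,0,0],[1,0.025,0.54,0,0],[1,0.03,0.72,0,0],[1,0.035,0.88,0,0],[1,0.035,0.98,-0.1,0],[1,0.035,1,-0.25,0],[1,0.035,1,-0.4,0],[1,0.035,1,-0.5,0],[1,0.035,1,-0.5,0],[1,0.035,1,-0.5,0]]]'

```text
t: 17.57
tool_pos: [0.6117, 0.2756, 0.2311]
orientation: [-2.26, -2.179, 0.009]
force: [0.8, 0.2, 0.1]
opening: 0.0006
gripper_force: 0.0
```

Request:
send_rows --plan '[[[1,0,0.01,-0.1,0],[1,0,0.01,-0.2,0],[1,0,0.01,-0.27,0],[1,0,0.01,-0.3,0],[1,0,0.01,-0.3,0],[1,0,0.01,-0.3,0],[1,0,0.01,-0.3,0]]]'

```text
t: 18.15
tool_pos: [0.6144, 0.2783, 0.1762]
orientation: [2.261, 2.179, 0.003]
force: [-0.3, 0.6, 0.0]
opening: 0.0005
gripper_force: 0.0
```

Request:
send_rows --plan '[[[1,0,-0.06,-0.02,0],[1,0,-0.13,-0.03,0],[1,0,-0.152,-0.01,0],[1,0,-0.174,0.012,0],[1,-0.005,-0.2,0.03,0],[1,-0.005,-0.224,0.045,0],[1,-0.01,-0.252,0.058,0],[1,-0.01,-0.28,0.068,0],[1,-0.01,-0.28,0.068,0]]]'

```text
t: 18.9
tool_pos: [0.6118, 0.2218, 0.1892]
orientation: [-2.262, -2.18, -0.003]
force: [-0.9, 4.0, 3.3]
opening: 0.0008
gripper_force: 2.6
```

Request:
send_rows --plan '[[[1,0,-0.03,0,0],[1,0,-0.06,0.004,0],[1,0,-0.09,0.004,0],[1,0,-0.118,0.004,0],[1,0,-0.135,0.002,0],[1,0,-0.15,-0.002,0],[1,0,-0.165,-0.006,0],[1,0,-0.178,-0.01,0],[1,0,-0.178,-0.01,0]]]'

```text
t: 19.65
tool_pos: [0.6115, 0.1852, 0.186]
orientation: [2.262, 2.179, -0.001]
force: [0.5, 0.2, -0.7]
opening: 0.0001
gripper_force: 0.0
```

Request:
send_rows --plan '[[[1,0,0,0.15,0],[1,-0.05,0,0.35,0],[1,-0.2,-0.1,0.55,0],[1,-0.35,-0.3,0.75,0],[1,-0.5,-0.5,0.85,0],[1,-0.65,-0.7,0.85,0],[1,-0.8,-0.9,0.85,0],[1,-0.9,-1,0.85,0],[-0.2,-0.9,-1,0.85,0],[-0.2,-0.9,-1,0.85,0],[-0.2,-0.9,-1,0.85,0]]]'

```text
t: 20.57
tool_pos: [0.4306, -0.0152, 0.3566]
orientation: [2.265, 2.175, 0.001]
force: [0.3, -0.8, 1.1]
opening: 0.0158
gripper_force: 0.0
```

```bash
python3 clip.py
python3 - <<'E'
import cv2,numpy as np
p=np.load("wrist.npz")["p"]; cv2.imwrite("pics/w5.png",p)
E
```

```text
20.5667 [ 0.43062656 -0.01522594  0.3565744 ] [ 0.27128673 -0.79923272  1.05597307]
wrist 1 751 [[-0.0192, 0.113, 0.0492], [-0.0001, 0.1187, 0.0513], [0.0191, 0.1242, 0.053]]
top 1 479 [[-0.0194, 0.1135, 0.0495], [-0.0002, 0.1384, 0.0531], [0.0193, 0.1651, 0.0572]]
top -1 485 [[-0.0192, 0.1146, 0.0492], [-0.0009, 0.1402, 0.0531], [0.0191, 0.1665, 0.0572]]
scene 1 528 [[-0.019, 0.1165, 0.0109], [0.0028, 0.1453, 0.052], [0.019, 0.1672, 0.0548]]
scene -1 310 [[-0.0183, 0.1131, 0.0123], [0.0026, 0.1392, 0.0521], [0.0194, 0.1637, 0.0555]]
```

View pics/w5.png

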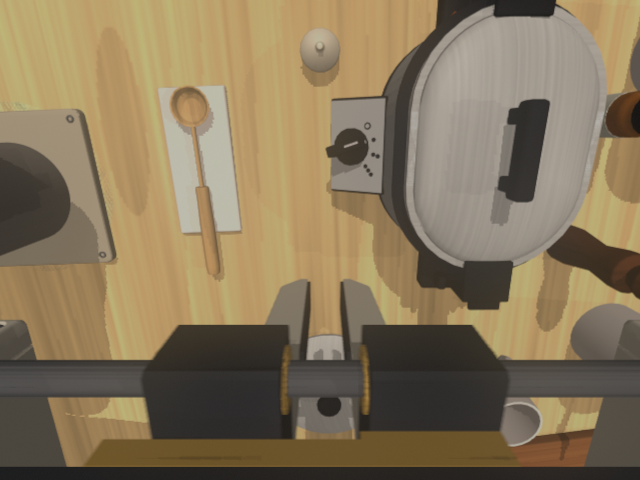

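Both clips are shut. The dial's bar runs from about (330,152) to (365,140), so the pointer is at warm. I'll measure it in 3D.

```bash
cat > dial.py <<'E'
from fit import *
c=np.load("cook_wrist.npy"); a=c[2]
R=np.array([[np.cos(a),-np.sin(a)],[np.sin(a),np.cos(a)]])
def go(n):
    f=np.load(n+".npz"); P=f["P"];p=f["p"].astype(int)
    L=np.dstack([(P[...,:2]-c[:2])@R,P[...,2]])
    u=np.array([.866,0,.5]);nn=np.array([-.5,0,.866])
    reg=(abs(L[...,1])<.05)&(L[...,0]>-.19)&(L[...,0]<-.105)&(L[...,2]>.02)&(L[...,2]<.12)
    br=p.sum(-1); h=L@nn
    pan=reg&(br>200)&(abs(L[...,1])>.03); h0=np.median(h[pan]); print(n,"panel n-offset",h0.round(4),h[pan].std().round(4))
    m=reg&(h-h0>.026)&(h-h0<.037)
    Q=np.c_[L[m]@u,L[m][:,1]]; r=cv2.minAreaRect((Q*1000).astype(np.float32)); print(m.sum(),r,np.median(h[m]-h0))
    su,sy=np.array(r[0])/1000
    ax=su*u+(h0+.022)*nn; ax[1]=sy
    W=np.r_[c[:2]+R@ax[:2],ax[2]]; print("dial_grip cooker",ax.round(4),"world",W.round(4))
    m=m&(br>250); 
    if m.any(): print("pointer px",m.sum(),(np.c_[L[m]@u,L[m][:,1]].mean(0)-[su,sy]).round(4))
if __name__=="__main__":
    for n in("wrist","top"): go(n)
E
python3 dial.py
```

```text
wrist panel n-offset 0.1136 0.0008
388 ((-92.49360656738281, -0.3621482849121094), (44.412723541259766, 13.00754165649414), 17.8488826751709) 0.02998951337192554
dial_grip cooker [-0.1479 -0.0004  0.0712] world [0.457  0.0463 0.0712]
pointer px 60 [0.0054 0.0017]
top panel n-offset nan nan
0 ((0.0, 0.0), (0.0, 0.0), 0.0) nan
dial_grip cooker [nan  0. nan] world [nan nan nan]
  return _methods._mean(a, axis=axis, dtype=dtype,
  ret = ret.dtype.type(ret / rcount)
  ret = _var(a, axis=axis, dtype=dtype, out=out, ddof=ddof,
  arrmean = um.true_divide(arrmean, div, out=arrmean,
  ret = ret.dtype.type(ret / rcount)
```

The dial is at warm, with the bar at 0.31 rad and the grip at (0.457, 0.046, 0.071). I'll turn the tool 90°, so the gripper body clears the lid, and push the bar's lower end towards +y.

Request:
send_rows --plan '[[[1,0.007,0.05,-0.05,-0.11],[1,0.007,0.09,-0.1,-0.22],[1,0.007,0.09,-0.2,-0.33],[1,0.007,0.09,-0.3,-0.44],[1,0.007,0.09,-0.4,-0.55],[1,0.007,0.09,-0.45,-0.66],[1,0.007,0.09,-0.45,-0.75],[1,0.007,0.09,-0.45,-0.75]]]'

```text
t: 21.38
tool_pos: [0.4326, 0.0058, 0.2642]
orientation: [-2.924, -1.145, 0.005]
force: [0.3, 0.8, 0.8]
opening: 0.0004
gripper_force: 0.0
```

Request:
send_rows --plan '[[[1,0,0,0,-0.11],[1,0,0,0,-0.22],[1,0,0,0,-0.33],[1,0,0,0,-0.44],[1,0,0,0,-0.55],[1,0,0,-0.1,-0.66],[1,0,0,-0.25,-0.745],[1,0,0,-0.4,-0.745],[1,0,0,-0.55,-0.745],[1,0,0,-0.65,-0.745],[1,0,0,-0.7,-0.745],[1,0,0,-0.7,-0.745],[1,0,0,-0.7,-0.745]]]'

```text
t: 22.47
tool_pos: [0.4333, 0.0049, 0.1265]
orientation: [-3.141, 0.046, 0.0]
force: [0.2, 0.3, 0.8]
opening: 0.0006
gripper_force: 0.0
```

Request:
send_rows --plan '[[[1,-0.005,-0.012,-0.08,0],[1,-0.005,-0.012,-0.16,0],[1,-0.005,-0.012,-0.22,0],[1,-0.005,-0.012,-0.255,0],[1,-0.005,-0.012,-0.262,0],[1,-0.005,-0.012,-0.262,0],[1,-0.005,-0.012,-0.262,0]]]'

```text
t: 23.05
tool_pos: [0.433, 0.0021, 0.0749]
orientation: [3.141, -0.049, 0.003]
force: [-0.5, -0.6, -0.3]
opening: 0.0007
gripper_force: 0.0
```

Request:
send_rows --plan '[[[1,-0.005,0.03,0,0],[1,-0.005,0.055,0,0],[1,-0.005,0.075,0,0],[1,-0.005,0.09,0,0],[1,-0.005,0.1,0,0],[1,-0.005,0.11,0,0],[1,-0.005,0.117,0,0],[1,-0.005,0.122,0,0],[1,-0.005,0.122,0,0],[1,-0.005,0.122,0,0]]]'

```text
t: 23.88
tool_pos: [0.4304, 0.0235, 0.0735]
orientation: [3.135, -0.05, -0.002]
force: [-4.0, -17.5, 1.7]
opening: 0.0005
gripper_force: 9.5
```

Run:
```python
from dial import *
p,P=cap("wrist"); go("wrist")
q,_=cap("top")
a=cv2.convertScaleAbs(cv2.resize(q[255:330,255:355],(533,400),interpolation=2),alpha=1.6)
b=cv2.resize(p,(533,400))
cv2.imwrite("pics/d2.png",np.vstack([a,b])[:600] if 0 else np.hstack([cv2.resize(a,(400,300)),cv2.resize(b,(400,300))]))
```

```text
wrist panel n-offset 0.1133 0.0131
2799 ((-89.76803588867188, -14.467493057250977), (47.214786529541016, 42.105010986328125), 12.274446487426758) 0.030015735097257273
dial_grip cooker [-0.1454 -0.0145  0.0723] world [0.459  0.0321 0.0723]
pointer px 998 [-0.0093 -0.0014]
```

View pics/d2.png

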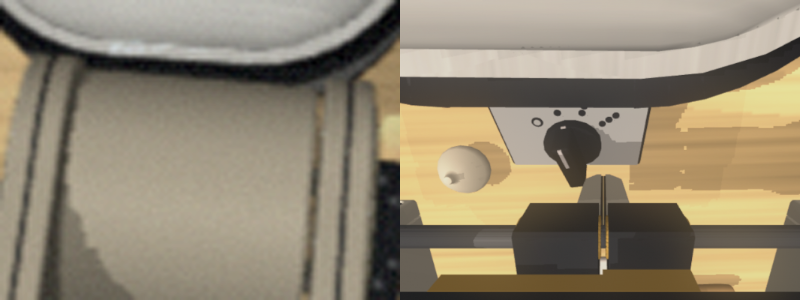

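Run:
```python
from dial import *
f=np.load("wrist.npz");p=f["p"];P=f["P"]
cv2.imwrite("pics/d3.png",cv2.resize(p[150:310,200:400],(800,600)[:1]+(640,))[:600])
L=np.dstack([(P[...,:2]-c[:2])@R,P[...,2]]);u=np.array([.866,0,.5]);nn=np.array([-.5,0,.866])
h=L@nn-.1136; b=p.astype(int).sum(-1)
m=(abs(L[...,1])<.03)&(h>.026)&(h<.034)&(L[...,0]>-.19)&(L[...,0]<-.12)&(b<130)
k,l,st,_=cv2.connectedComponentsWithStats(m.astype(np.uint8)); print(st)
i=1+np.argmax(st[1:,4]);Q=L[l==i]; print(cv2.minAreaRect((np.c_[Q@u,Q[:,1]]*1000).astype(np.float32)))
print(telemetry.read_state()["force"],telemetry.read_state()["tool_pos"])
```

```text
[[     0      0    640    480 307200]]Traceback (most recent call last):
  File "<stdin>", line 8, in <module>
    return _wrapfunc(a, 'argmax', axis=axis, out=out, **kwds)
    return bound(*args, **kwds)
ValueError: attempt to get argmax of an empty sequence
```

View pics/d3.png

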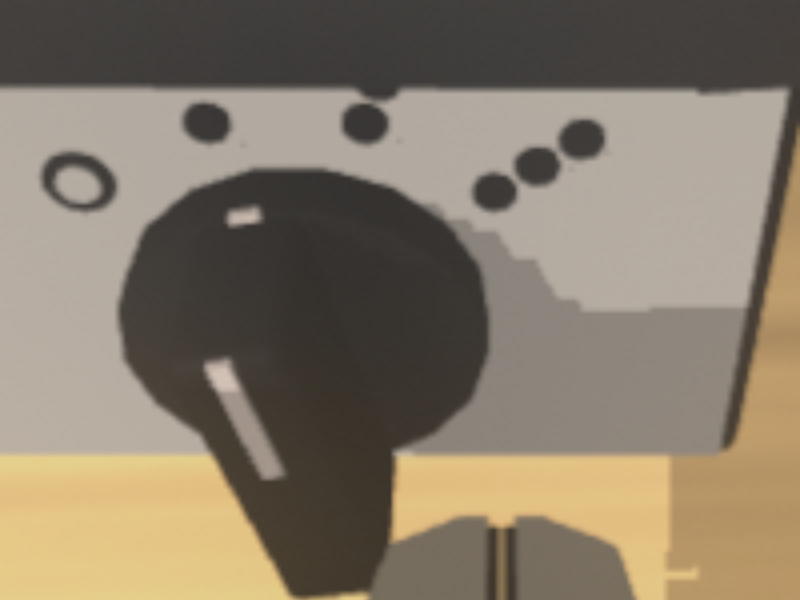

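Run:
```python
from dial import *
f=np.load("wrist.npz");p=f["p"];P=f["P"]
L=np.dstack([(P[...,:2]-c[:2])@R,P[...,2]]);u=np.array([.866,0,.5]);nn=np.array([-.5,0,.866])
h=L@nn-.1136
ax=np.array([-.0925,-.0004])
for (x,y) in [(254,241),(261,255),(268,267),(285,280),(290,270),(260,204),(295,240),(251,203),(275,298),(320,285),(300,288),(296,292),(310,281)]:
    l=L[y,x]; print((x,y),p[y,x].sum(),"u,y",((l@u-ax[0])*1000).round(1),((l[1]-ax[1])*1000).round(1),"h",(h[y,x]*1000).round(1),"world",P[y,x].round(4))
s=telemetry.read_state();print(s["force"],s["tool_pos"],s["q"].round(3))
```

```text
(254, 241) 514 u,y 20.8 5.1 h 29.4 world [0.4715 0.0508 0.088 ]
(261, 255) 445 u,y 14.0 2.9 h 31.0 world [0.4648 0.0489 0.086 ]
(268, 267) 452 u,y 5.5 1.0 h 30.5 world [0.4575 0.0473 0.0813]
(285, 280) 170 u,y -5.4 -5.4 h 29.4 world [0.4484 0.0412 0.0749]
(290, 270) 158 u,y -5.7 -7.2 h 23.4 world [0.4511 0.0393 0.0695]
(260, 204) 553 u,y 21.7 5.2 h 8.2 world [0.4829 0.0505 0.07  ]
(295, 240) 153 u,y -1.7 -8.9 h 8.1 world [0.4622 0.0371 0.0583]
(251, 203) 165 u,y 20.9 9.4 h 6.7 world [0.4831 0.0547 0.0684]
(275, 298) 175 u,y -20.1 0.6 h 29.5 world [0.4359 0.0476 0.0676]
(320, 285) 322 u,y -18.0 -21.2 h 23.2 world [0.4401 0.0257 0.0632]
(300, 288) 322 u,y -16.2 -11.6 h 26.2 world [0.4404 0.0353 0.0667]
(296, 292) 322 u,y -13.7 -10.0 h 30.2 world [0.4406 0.0369 0.0715]
(310, 281) 360 u,y -20.6 -16.1 h 18.9 world [0.4401 0.0308 0.0581]
[ -3.76421862 -18.2478696    1.98063454] [0.4303526  0.02346639 0.07349231] [-0.059 -0.193  2.111 -0.007  1.224  1.545]
```

Request:
send_rows --plan '[[[1,0,0.008,0,0],[1,0,0.015,0,0],[1,0,0.02,0,0],[1,0,0.02,0,0]]]'

```text
t: 24.32
tool_pos: [0.4305, 0.0288, 0.0734]
orientation: [3.138, -0.051, -0.002]
force: [-0.1, -0.8, -0.7]
opening: 0.0004
gripper_force: 0.2
```

Request:
send_rows --plan '[[[1,-0.02,-0.05,0,0],[1,-0.05,-0.12,0,0],[1,-0.1,-0.15,0.1,0],[1,-0.1,-0.15,0.3,0],[1,-0.1,-0.15,0.5,0],[1,-0.15,-0.15,0.7,0],[1,-0.2,-0.15,0.9,0],[1,-0.2,-0.15,1,0],[1,-0.2,-0.15,1,0],[1,-0.2,-0.15,1,0],[1,-0.2,-0.15,1,0]]]'

```text
t: 25.23
tool_pos: [0.3905, 0.0005, 0.2724]
orientation: [-3.141, 0.049, 0.002]
force: [-0.9, 0.1, -0.6]
opening: 0.0006
gripper_force: 0.0
```

```bash
python3 clip.py
python3 - <<'E'
from dial import *
go("wrist"); p=np.load("wrist.npz")["p"]; cv2.imwrite("pics/d4.png",p)
P=np.load("wrist.npz")["P"]; z=P[...,2]; L=(P[...,:2]-c[:2])@R
m=(abs(L[...,0])<.085)&(abs(L[...,1])<.1)&(z>.195)&(z<.22); Q=L[m]; print(m.sum(),cv2.minAreaRect((Q*1000).astype(np.float32)) if m.any() else 0,np.median(z[m]))
E
```

```text
25.2333 [0.39046864 0.0004903  0.27238944] [-0.94102598  0.13776442 -0.56310411]
top 1 471 [[-0.0191, 0.1135, 0.0496], [-0.0006, 0.1387, 0.0533], [0.0191, 0.1649, 0.0576]]
top -1 487 [[-0.0193, 0.1147, 0.0487], [-0.0008, 0.14, 0.053], [0.0192, 0.1665, 0.0574]]
scene 1 534 [[-0.0188, 0.1164, 0.0102], [0.0024, 0.1461, 0.0518], [0.0193, 0.1673, 0.055]]
scene -1 315 [[-0.0188, 0.1135, 0.0119], [0.0027, 0.1398, 0.0522], [0.0192, 0.1637, 0.0552]]
wrist panel n-offset 0.1134 0.0007
555 ((-91.95573425292969, 0.1257495880126953), (12.970051765441895, 44.22527313232422), 73.18305969238281) 0.030011893416344873
dial_grip cooker [-1.473e-01  1.000e-04  7.130e-02] world [0.4576 0.0468 0.0713]
pointer px 76 [ 0.0054 -0.0013]
0 0 nan
  return _methods._mean(a, axis=axis, dtype=dtype,
  ret = ret.dtype.type(ret / rcount)
```

View pics/d4.png

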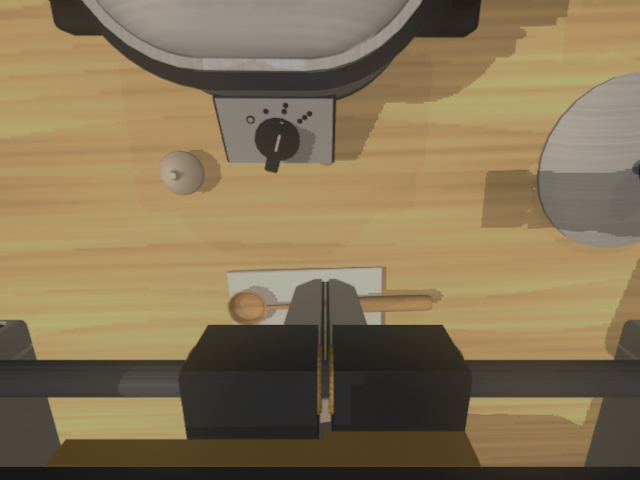

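The pointer now points at the two-dot mark, with the bar at -0.294 rad, so the dial is at about 1.19. Both clips are shut and the arm is clear.

```bash
python3 -c "
from plant import order; print(order.close_job())"
```

```text
the job is handed in; nothing more can be done
None
```

The job is handed in at about 25 s of the 72 s allowed, with no verdict returned: my last camera checks showed the lid seated level on the crock, both clips shut, and the dial on low (about 1.19 rad).

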